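Fill the bench feeder and hold its guard open

TASK

Pour the five hex standoffs from the small black tray into the open hopper of the bench feeder, stand the empty tray back on the green table top and leave the other things alone. Then lift the feeder's clear guard by its handle to 50 degrees from shut (give or take five) and finish while still holding it there: it has no stay and would drop on my hands while I spread the parts in the pan, and at that angle it still shields my face.

Things in the scene. Friction and masses are not known exactly. Their poses are not given: they have to be found in the camera images.
- feeder: fixed bench parts feeder: grey base 190 (x) by 255 (y), 60 mm high; on it a low sheet-metal pan (left, under the clear guard, walls to z = 105 mm, floor at 64) and a taller open hopper (right, centre y = -123). Smooth chute floor slopes 40 degrees from hopper to pan; parts slide by themselves. Origin on the table under the pan's centre; x points from the front (knob, switch) to the rear, y left
- hopper_mouth (a point): centre of the hopper's open mouth at its flared rim, 180 mm above the table; axes as the feeder's. Clear opening under the flare: 120 mm along x, 99 mm along y. The wall next to the guard has no flare and ends at 165 mm
- guard (a joint): guard angle in rad: 0 shut and level on the pan, grows as the front edge rises, end stop at 1.4. Free hinge, no stay or spring: it falls shut by its weight from every angle (0.35 kg; about 1.5 N at the handle)
- guard_hinge (a point): point on the guard's hinge axis at the pan's rear, 111 mm above the table; the axis runs along the feeder's y. The point turns with the guard. Guard: aluminium frame with clear panel, 176 mm from axis to front edge, 144 mm wide, 5 mm thick
- guard_handle (a point): middle of the guard's handle bar: dark, round, 10 mm thick, straight for 68 mm along the feeder's y, on a loop 40 mm in front of the guard's edge. From the hinge point, guard shut: 216 mm to the front (-x), 10 mm left, 18 mm up (129 mm above the table). Can be pinched from above, one finger in the loop (35 mm free), and turns between the fingers
- tray: black plastic pouring tray, loose, 0.14 kg; origin under the floor's centre, x to the pouring lip. Walls 22 mm high (rear 30), floor 3 mm. Inside 78 long (x = -39 to 39 mm), 66 wide; then the floor ramps up 14 degrees to the lip at x = 76, 12 mm above the underside, 58 wide. Smooth: standoffs slide out when it leans 45 degrees or more, lip down
- tray_grip (a point): grip point on the tray's handle, 80 mm behind (-x) and 46 mm above the tray's origin; axes as the tray's. Handle: straight bar, 14 mm wide (y), 12 mm tall, from x = -51 to -105 mm of the tray, its underside 40 mm above the table, joined to the rear wall by a sloping neck
- standoff1_c (a point): centre of one of five equal steel hex standoffs, 15 mm across flats, 22 mm long (along its x), 24 g, lying in the tray at the start
- standoff2_c (a point): centre of one of five equal steel hex standoffs, 15 mm across flats, 22 mm long (along its x), 24 g, lying in the tray at the start
- standoff3_c (a point): centre of one of five equal steel hex standoffs, 15 mm across flats, 22 mm long (along its x), 24 g, lying in the tray at the start
- standoff4_c (a point): centre of one of five equal steel hex standoffs, 15 mm across flats, 22 mm long (along its x), 24 g, lying in the tray at the start
- standoff5_c (a point): centre of one of five equal steel hex standoffs, 15 mm across flats, 22 mm long (along its x), 24 g, lying in the tray at the start
- paste_jar: bystander: jar 46 mm wide, 45 mm high; origin under its centre
- kapton_roll: bystander: tape roll 56 mm wide, 12 mm high, lying flat; origin under its centre
- screwdriver: bystander: screwdriver 135 mm long (along its x), 20 mm high, lying; origin under its centre

How it is judged:
By the outcome, as a careful person would: the job done as asked, in the order asked, and still so for the second after the job is handed in, while the arm keeps its last pose, push and grip.
It also fails if it takes over 72 s, if anything falls off the work surface, if the arm or the gripper's body presses on something with over 40 N, if the wrist force passes 120 N, or if a joint passes its speed limit or range.

ROBOT

A 6-joint arm with a two-finger parallel gripper is mounted at the origin on a cart in front of the work surface, level with it; the furniture and walls round the work are solid. World frame = base frame: x ahead of the robot, y to its left, z up, the work surface at z = 0. Lengths are in m, angles in rad, forces in N, time in s.
With the tool pointing down it reaches from about 0.35 to 0.775 m from the base axis. Payload 7.3 kg.
Tool frame: the origin (TCP) lies between the finger pads; the fingertips stand 8 mm ahead of it and the grasp point (between the pads) lies 11 mm behind it (robot.nose_length is the distance from the TCP to the fingertips, in m); z points along the fingers, y is the line along which they close (so a half turn about z gives the same grasp; the last joint's range is limited). The gripper opens to 92 mm and grips with 3 to 60 N. Pads are 19 mm wide; open, the fingers measure 130 mm over their backs; the gripper's body (75 mm by 190 mm) begins 47 mm behind the grasp point.
Start: joints at [1.042, 0.342, 1.524, -0, 1.275, -0.146], TCP at [0.196, 0.487, 0.235] pointing down, gripper open.
Joint ranges: [-2.53, 2.53], [-0.77, 2.02], [0.04, 2.7], [-1, 4.14], [0.28, 2.66], [-3.11, 3.11]. Speed limits (rad/s): [2.57, 2.57, 3.14, 3.14, 3.14, 3.14].

INTERFACE

Orientations are given as [roll, pitch, yaw] about the fixed x, y, z axes, in that order (R = Rz(yaw) Ry(pitch) Rx(roll)).
In Python, from cell import robot gives the robot as it stands. The module is installed in compiled form; this text tells all that it offers.
- The arm moves only by the shell command python3 -m jog 'ROWS' [FORCE]. ROWS is JSON, a list that holds one entry, the list of rows, each a list of 5 numbers: the gripper's target within -1 to 1 (fully open at 1, half-way at 0, shut at -1), then the shift along the tool's x, y, z in m, then the turn about the tool's z in rad. A call has 1 to 5 rows; each row is the pose to reach, as a shift and turn from the pose commanded when the call began, along the tool's axes at that moment; what a row does not reach only later rows make up. A row lasts 1/12 s, in which the tool goes at most 41.7 mm and 7.16 degrees, less where a joint would pass 70% of its speed; a pose out of reach is approached as far as the arm can. A call with a gripper value outside its range is refused whole. The fingers move at their own pace and stop on an object; FORCE is the grip in N (left out, the last holds). Time passes only in rows, so rows that repeat a pose let the fingers close. It gives the time, the measured TCP pose, the force, the opening and the grip force at its end, in the units of the state.
- robot.observe(): the state, without advancing time (a new reading comes with each control period).
- robot.read_camera(name): name is "scene" or "top" or "wrist"; returns the picture (480x640x3 uint8, red, green, blue); there is no depth.
- robot.camera_model(name): a dict with "camera_matrix" (3x3 intrinsics, pixels), "position" and "attitude" of the camera in the world; the wrist camera has in their place "mount" (4x4, takes a point from camera to tool coordinates, whose origin is the TCP and whose axes are the flange's). Camera axes: x right, y down, z forward; pixel columns grow to the right and rows downward; lengths in m; the calibration is good to about 2 mm. A picture is of the moment at which its call begins: read the wrist's pose just before it. camera_model takes no time and is no camera call.
- robot.hand_in(): hands the job in; it is judged then, once.
The state is a dict: "time": time; "qpos": joint angles; "qvel": joint speeds; "joint_efforts": joint torques, N m; "tool_pos": TCP position; "tool_rot": TCP orientation; "contact_force": force on the tool from outside, world axes, zero at the start; "torque": the same for the moment, N m; "opening": finger opening in m; "grip_force": force on a finger pad.
Only numpy, scipy, OpenCV 4.12 (cv2) and the standard library are available. Lean on these libraries where they do the work, as an engineer would, in place of code of your own. Each camera call takes 0.05 s, during which the arm holds its last target. There are 200 camera calls.

## Working session

There is one attempt and no reset: what is moved stays moved. The work goes in short steps, Python scripts to look and compute and a shell command to move; the robot and the scene stay as the last step left them, time stands still between calls to the robot, and variables do not carry over. Pictures are saved under pics/ and viewed, at most 13 in all, crops included, and the job is handed in when it is done.

```bash
mkdir -p pics
python3 - <<'E'
from cell import robot
import cv2,json
s=robot.observe();print({k:s[k] for k in("time","tool_pos","tool_rot","contact_force","opening","grip_force")})
for n in("scene","top","wrist"):
    cv2.imwrite(f"pics/{n}0.png",robot.read_camera(n)[:,:,::-1])
    print(n,robot.camera_model(n))
E
```

```text
{'time': 0.0, 'tool_pos': array([0.19589043, 0.48666692, 0.23406669]), 'tool_rot': array([-3.14011865e+00, -1.98441750e-04,  2.75878370e+00]), 'contact_force': array([0.65416021, 0.02092303, 0.19598393]), 'opening': 0.09164988879019156, 'grip_force': 0.0}
scene {'camera_matrix': array([[545.42010406,   0.        , 316.84276632],
       [  0.        , 545.42010406, 239.73321468],
       [  0.        ,   0.        ,   1.        ]]), 'position': array([-0.18258471, -0.4979146 ,  0.766599  ]), 'attitude': array([-2.15298801, -0.01910688, -0.79674349])}
top {'camera_matrix': array([[602.99721885,   0.        , 318.71299857],
       [  0.        , 602.99721885, 243.6245703 ],
       [  0.        ,   0.        ,   1.        ]]), 'position': array([0.33522675, 0.19962901, 1.34819121]), 'attitude': array([-2.95692502, -0.00895206, -1.58370852])}
wrist {'camera_matrix': array([[333.56317966,   0.        , 315.70668844],
       [  0.        , 333.56317966, 237.70056654],
       [  0.        ,   0.        ,   1.        ]]), 'mount': array([[-1.58078286e-03, -9.65006973e-01, -2.62219457e-01,
         6.95233231e-02],
       [ 9.99998660e-01, -1.41360906e-03, -8.26171126e-04,
         1.01871949e-03],
       [ 4.26585097e-04, -2.62220412e-01,  9.65007914e-01,
        -1.49872526e-01],
       [ 0.00000000e+00,  0.00000000e+00,  0.00000000e+00,
         1.00000000e+00]])}
```

View pics/top0.png

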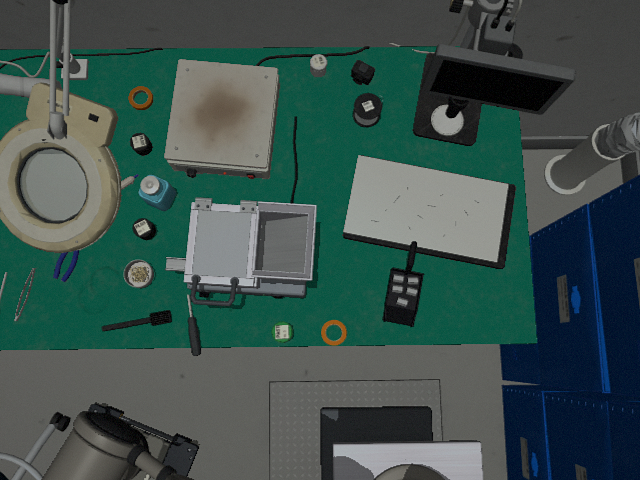

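View pics/scene0.png

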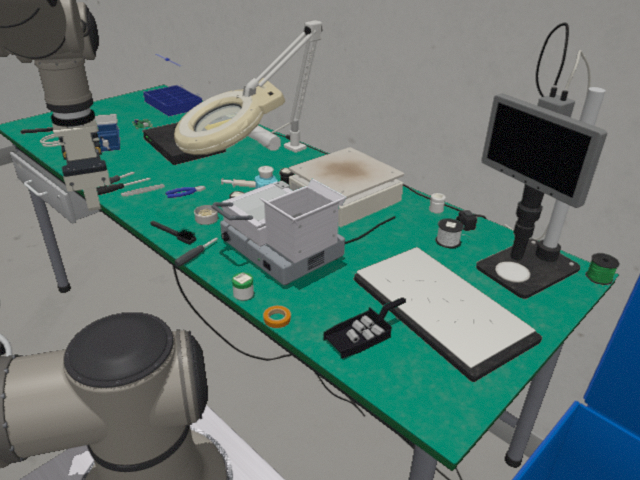

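```bash
cat > h.py <<'E'
import numpy as np, cv2
from scipy.spatial.transform import Rotation as R
from cell import robot
def cam(n, s=None):
    m=robot.camera_model(n)
    if n!="wrist": return m["camera_matrix"],R.from_euler("xyz",m["attitude"]).as_matrix(),np.array(m["position"])
    M=np.array(m["mount"]); T=R.from_euler("xyz",s["tool_rot"]).as_matrix()
    return m["camera_matrix"],T@M[:3,:3],T@M[:3,3]+s["tool_pos"]
def ray(c,p): d=c[1]@np.linalg.solve(c[0],[*p,1.]); return c[2],d/np.linalg.norm(d)
def atz(c,p,z=0): o,d=ray(c,p); return o+d*(z-o[2])/d[2]
def tri(*cps):
    A=0;b=0
    for c,p in cps:
        o,d=ray(c,p);P=np.eye(3)-np.outer(d,d);A=A+P;b=b+P@o
    x=np.linalg.solve(A,b)
    return x,[round(1e3*float(np.linalg.norm(np.cross(x-ray(c,p)[0],ray(c,p)[1]))),1) for c,p in cps]
def proj(c,X): q=c[0]@(c[1].T@(np.asarray(X)-c[2])); return q[:2]/q[2]
E
python3 - <<'E'
from h import *
np.set_printoptions(precision=4,suppress=True)
t=cam("top");s=cam("scene")
for n,z,p in[("handle tip",.052,(414,243)),("handle neck end",.05,(410,266)),("lip",.012,(400,326)),("floor c",0,(403,292)),("hopper rim FL",.165,(252,279)),("rim FR",.18,(313,280)),("rim RR",.18,(316,205)),("guard handle",.129,(214,305)),("kapton",0,(334,333)),("jar",0,(283,335))]:
    print(n,atz(t,p,z))
print("handle tip tri",tri((t,(414,244)),(s,(404,300))))
print("hopper RR tri",tri((t,(316,205)),(s,(343,202))), "FR", tri((t,(313,280)),(s,(300,220))))
print("board corner",tri((t,(504,267)),(s,(478,370))), tri((t,(344,235)),(s,(357,276))))
i=cv2.imread("pics/top0.png");j=cv2.imread("pics/scene0.png")
a=cv2.resize(i[190:345,150:450],None,fx=2.6,fy=2.6,interpolation=2)[:, :780]
cv2.imwrite("pics/c1.png",a)
E
```

```text
handle tip [ 0.5762 -0.0238  0.052 ]
handle neck end [ 0.5258 -0.0133  0.05  ]
lip [0.3982 0.0079 0.012 ]
floor c [ 0.4744 -0.0034  0.    ]
hopper rim FL [0.4866 0.3187 0.165 ]
rim FR [0.4813 0.1984 0.18  ]
rim RR [0.6317 0.1908 0.18  ]
guard handle [0.4394 0.3984 0.129 ]
kapton [0.3853 0.1531 0.    ]
jar [0.3823 0.2659 0.    ]
handle tip tri (array([ 0.576 , -0.0257,  0.0464]), [1.3, 1.3])
hopper RR tri (array([0.6312, 0.1937, 0.1684]), [4.5, 4.5]) FR (array([0.4852, 0.195 , 0.1808]), [5.2, 5.2])
board corner (array([ 0.5264, -0.2278,  0.0307]), [3.8, 3.8]) (array([0.6054, 0.1257, 0.0106]), [1.7, 1.7])
```

View pics/c1.png

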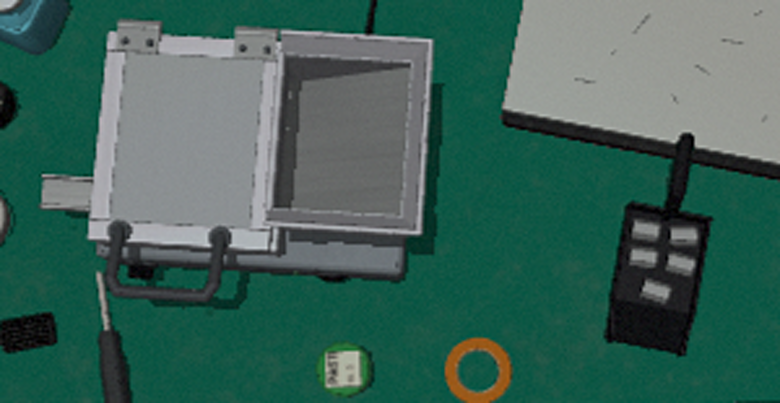

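```bash
cat >> h.py <<'E'
def go(target,yaw=None,s=None):
    s=s or robot.observe(); T=R.from_euler("xyz",s["tool_rot"]).as_matrix()
    d=T.T@(np.asarray(target)-s["tool_pos"]); w=0 if yaw is None else -(yaw-s["tool_rot"][2]+np.pi)%(2*np.pi)-np.pi
    if yaw is not None: w=-((yaw-s["tool_rot"][2]+np.pi)%(2*np.pi)-np.pi)
    print("shift",np.round(d,4),"turn",round(float(w),3),"min rows",round(np.linalg.norm(d)/.0417,1)); return d
def st():
    s=robot.observe(); print("t",round(s["time"],2),"p",np.round(s["tool_pos"],4),"rot",np.round(s["tool_rot"],3),"F",np.round(s["contact_force"],1),"op",round(s["opening"],4),"g",round(s["grip_force"],1))
E
python3 - <<'E'
from h import *
np.set_printoptions(precision=4,suppress=True)
t=cam("top")
for p,z in(((284,242),.18),((252,242),.165),((289,242),.18)): print(atz(t,p,z))
go([.50,-.01,.30],2.95)
E
```

```text
[0.5573 0.2547 0.18  ]
[0.5609 0.3192 0.165 ]
[0.5572 0.2449 0.18  ]
shift [-0.4676 -0.3473 -0.0655] turn -0.191 min rows 14.1
```

```bash
python3 -m jog '[[[0.1,-0.156,-0.116,-0.022,0],[0.1,-0.156,-0.116,-0.022,0],[0.1,-0.156,-0.116,-0.022,0],[0.1,-0.156,-0.116,-0.022,0],[0.1,-0.156,-0.116,-0.022,0]]]' && python3 -m jog '[[[0.1,-0.156,-0.116,-0.022,0],[0.1,-0.156,-0.116,-0.022,0],[0.1,-0.156,-0.116,-0.022,0],[0.1,-0.156,-0.116,-0.022,0],[0.1,-0.156,-0.116,-0.022,0]]]' && python3 -m jog '[[[0.1,-0.156,-0.116,-0.022,-0.1],[0.1,-0.156,-0.116,-0.022,-0.191],[0.1,-0.156,-0.116,-0.022,-0.191],[0.1,-0.156,-0.116,-0.022,-0.191],[0.1,-0.156,-0.116,-0.022,-0.191]]]'
python3 - <<'E'
from h import *
st(); s=robot.observe(); im=robot.read_camera("wrist"); cv2.imwrite("pics/w1.png",im[:,:,::-1])
import pickle; pickle.dump(cam("wrist",s),open("w1.pkl","wb"))
E
```

```text
time: 0.57
tool_pos: [0.2983, 0.3186, 0.2569]
tool_rot: [-3.141, 0.001, 2.758]
contact_force: [0.8, -0.4, 0.9]
opening: 0.0639
grip_force: 0.0
time: 0.98
tool_pos: [0.4001, 0.1525, 0.2791]
tool_rot: [-3.141, 0.001, 2.757]
contact_force: [1.2, -0.0, 0.3]
opening: 0.0506
grip_force: 0.0
time: 1.4
tool_pos: [0.5014, -0.0137, 0.3008]
tool_rot: [-3.141, 0.0, 2.948]
contact_force: [1.3, -0.3, 0.1]
opening: 0.0507
grip_force: 0.0
t 1.4 p [ 0.5014 -0.0137  0.3008] rot [-3.141  0.     2.948] F [ 1.3 -0.3  0.1] op 0.0507 g 0.0
```

View pics/w1.png

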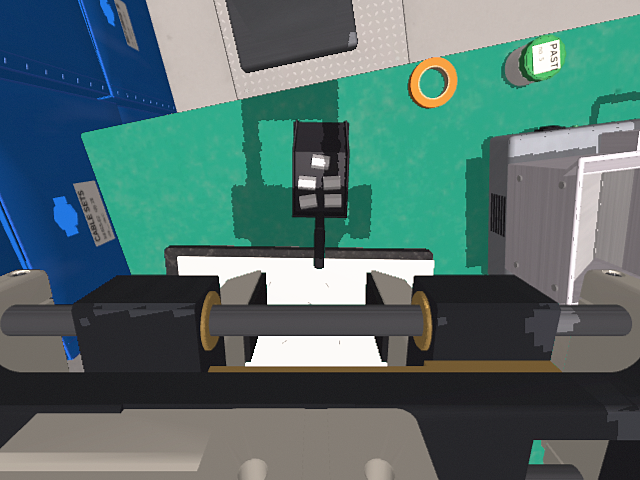

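Run:
```python
from h import *
import pickle
np.set_printoptions(precision=4,suppress=True)
w=pickle.load(open("w1.pkl","rb"));t=cam("top");s=cam("scene")
print("tip",tri((w,(319,263)),(t,(414,243)),(s,(404,299))))
print("lip",tri((w,(321,122)),(t,(399,325))))
a=atz(w,(319,263),.052);b=atz(w,(320,222),.052);print(a,b,np.arctan2(*(b-a)[1::-1]))
L,Rr=atz(w,(294,123),.012),atz(w,(348,123),.012);l=(L+Rr)/2;print("lip",L,Rr,np.linalg.norm(L-Rr),"yaw tip->lip",np.arctan2(*(l-a)[1::-1]),np.linalg.norm((l-a)[:2]))
print("board front edge top",atz(w,(319,256),.02), "rim corner",tri((w,(640,122)),(t,(316,205))))
```

```text
tip (array([ 0.5765, -0.0245,  0.0477]), [2.1, 0.5, 1.8])
lip (array([0.4028, 0.0111, 0.0087]), [2.7, 2.7])
[ 0.5731 -0.0231  0.052 ] [ 0.5213 -0.0118  0.052 ] 2.926156354660815
lip [ 0.3999 -0.0208  0.012 ] [0.4129 0.0452 0.012 ] 0.06729233787203208 yaw tip->lip 2.9325301335287204 0.17042374069470792
board front edge top [ 0.5745 -0.0231  0.02  ] rim corner (array([0.5271, 0.1804, 0.285 ]), [76.4, 76.4])
```

Run:
```python
from h import *
go([.554,-.0195,.035],2.935)
```

```text
shift [-0.049   0.0082  0.266 ] turn 0.011 min rows 6.5
```

```bash
python3 -m jog '[[[0.1,-0.049,0.008,0.04,0.011],[0.1,-0.049,0.008,0.08,0.011],[0.1,-0.049,0.008,0.12,0.011],[0.1,-0.049,0.008,0.16,0.011],[0.1,-0.049,0.008,0.19,0.011]]]' && python3 -m jog '[[[0.1,0,0,0.03,0],[0.1,0,0,0.055,0],[0.1,0,0,0.076,0],[0.1,0,0,0.076,0],[0.1,0,0,0.076,0]]]'
python3 - <<'E'
from h import *
st(); s=robot.observe(); im=robot.read_camera("wrist"); cv2.imwrite("pics/w2.png",im[:,:,::-1])
E
```

```text
time: 1.87
tool_pos: [0.5496, -0.0118, 0.1086]
tool_rot: [3.141, -0.0, 2.939]
contact_force: [0.2, -0.4, -0.4]
opening: 0.0506
grip_force: 0.0
time: 2.28
tool_pos: [0.5491, -0.0117, 0.034]
tool_rot: [-3.142, -0.003, 2.939]
contact_force: [0.7, -0.4, -0.0]
opening: 0.0505
grip_force: 0.0
t 2.28 p [ 0.5491 -0.0117  0.034 ] rot [-3.142e+00 -3.000e-03  2.939e+00] F [ 0.7 -0.4 -0. ] op 0.0505 g 0.0
```

View pics/w2.png

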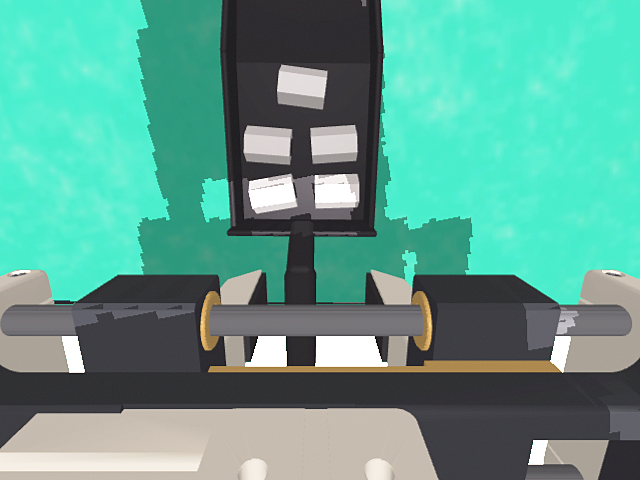

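```bash
python3 - <<'E'
from h import *
st();go([.554,-.0192,.035],2.935)
E
python3 -m jog '[[[0.1,-0.004,-0.007,0,0],[0.1,-0.004,-0.007,0,0],[-1,-0.004,-0.007,0,0],[-1,-0.004,-0.007,0,0],[-1,-0.004,-0.007,0,0]]]' 60 && python3 -m jog '[[[-1,0,0,0,0],[-1,0,0,0,0],[-1,0,0,0,0],[-1,0,0,0,0]]]';python3 -c "
from h import *
st()"
```

```text
t 2.33 p [ 0.5502 -0.0119  0.0353] rot [3.141 0.    2.939] F [ 0.2 -0.   0.8] op 0.0505 g 0.0
shift [-0.0052 -0.0063  0.0003] turn 0.004 min rows 0.2
time: 2.75
tool_pos: [0.5526, -0.0198, 0.0353]
tool_rot: [3.141, 0.001, 2.939]
contact_force: [0.8, -0.8, -0.1]
opening: 0.0348
grip_force: 0.0
time: 3.08
tool_pos: [0.5523, -0.0196, 0.0347]
tool_rot: [3.141, -0.0, 2.939]
contact_force: [-0.3, 0.5, 0.2]
opening: 0.0137
grip_force: 60.0
t 3.08 p [ 0.5523 -0.0196  0.0347] rot [ 3.141 -0.     2.939] F [-0.3  0.5  0.2] op 0.0137 g 60.0
```

```bash
python3 -m jog '[[[-1,0,0,-0.01,0],[-1,0,0,-0.03,0],[-1,0,0,-0.05,0],[-1,0,0,-0.075,0],[-1,0,0,-0.1,0]]]' && python3 -m jog '[[[-1,0,0,0,0],[-1,0,0,0,0]]]'
python3 - <<'E'
from h import *
st(); cv2.imwrite("pics/w3.png",cv2.resize(np.hstack([robot.read_camera("wrist")[:300,150:470],robot.read_camera("scene")[180:480,300:620]])[:,:,::-1],None,fx=1.2,fy=1.2))
st()
E
```

```text
time: 3.5
tool_pos: [0.5518, -0.0196, 0.1358]
tool_rot: [-3.142, -0.001, 2.939]
contact_force: [-0.3, 0.6, -1.8]
opening: 0.0135
grip_force: 60.0
time: 3.67
tool_pos: [0.553, -0.0198, 0.136]
tool_rot: [3.141, 0.003, 2.939]
contact_force: [0.3, 0.1, -3.1]
opening: 0.0133
grip_force: 60.0
t 3.67 p [ 0.553  -0.0198  0.136 ] rot [3.141e+00 3.000e-03 2.939e+00] F [ 0.3  0.1 -3.1] op 0.0133 g 60.0
t 3.77 p [ 0.5515 -0.0196  0.1337] rot [ 3.142e+00 -2.000e-03  2.939e+00] F [-0.3  0.1 -3.4] op 0.0135 g 60.0
```

View pics/w3.png

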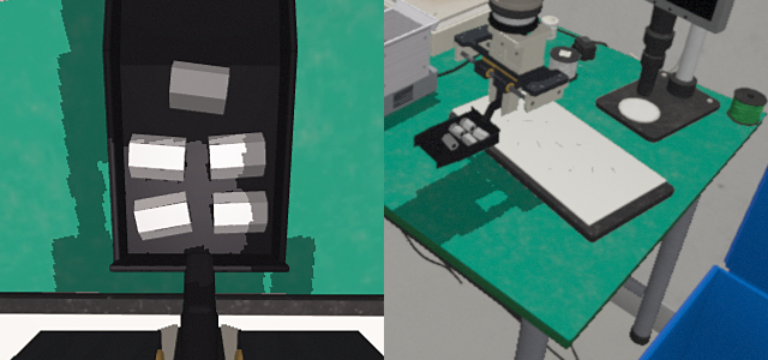

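```bash
python3 -m jog '[[[-1,0,0,-0.035,0],[-1,0,0,-0.072,0],[-1,0,0,-0.11,0],[-1,0,0,-0.15,0],[-1,0,0,-0.185,0]]]' && python3 -m jog '[[[-1,0,0,0,-0.04],[-1,0,0,0,-0.09],[-1,0,0,0,-0.13],[-1,0,0,0,-0.156],[-1,0,0,0,-0.156]]]'
python3 - <<'E'
from h import *
st(); go([.617,.249,.321],3.095)
E
```

```text
time: 4.18
tool_pos: [0.5519, -0.0197, 0.3204]
tool_rot: [3.142, -0.002, 2.939]
contact_force: [1.3, 0.4, -3.6]
opening: 0.0136
grip_force: 60.0
time: 4.6
tool_pos: [0.5519, -0.0197, 0.3177]
tool_rot: [3.141, -0.004, 3.096]
contact_force: [-0.1, -1.2, -2.7]
opening: 0.0132
grip_force: 60.0
t 4.6 p [ 0.5519 -0.0197  0.3177] rot [ 3.141 -0.004  3.096] F [-0.1 -1.2 -2.7] op 0.0132 g 60.0
shift [-0.0527  0.2714 -0.0033] turn 0.001 min rows 6.6
```

Move over, gently (about 0.3 m/s), then look before letting it swing.

```bash
python3 -m jog '[[[-1,-0.003,0.015,0,0],[-1,-0.008,0.04,-0.001,0],[-1,-0.014,0.07,-0.001,0],[-1,-0.02,0.1,-0.002,0],[-1,-0.026,0.135,-0.003,0]]]' && python3 -m jog '[[[-1,-0.007,0.035,0,0],[-1,-0.013,0.07,0,0],[-1,-0.019,0.1,0,0],[-1,-0.024,0.125,0,0],[-1,-0.027,0.136,0,0]]]' && python3 -m jog '[[[-1,0,0,0,0],[-1,0,0,0,0],[-1,0,0,0,0]]]'
python3 - <<'E'
from h import *
st(); a=robot.read_camera("top")[170:320,160:360];b=robot.read_camera("scene")[130:280,190:390];cv2.imwrite("pics/p4.png",cv2.resize(np.hstack([a,b])[:,:,::-1],None,fx=2,fy=2,interpolation=2))
st()
E
```

```text
time: 5.02
tool_pos: [0.5847, 0.1143, 0.3212]
tool_rot: [-3.141, -0.003, 3.092]
contact_force: [1.2, -0.9, -2.5]
opening: 0.0135
grip_force: 60.0
time: 5.43
tool_pos: [0.6177, 0.2521, 0.3202]
tool_rot: [3.141, -0.003, 3.097]
contact_force: [-0.6, -0.1, -2.1]
opening: 0.0133
grip_force: 60.0
time: 5.68
tool_pos: [0.6178, 0.2475, 0.3217]
tool_rot: [-3.141, -0.002, 3.094]
contact_force: [0.0, 0.1, -1.8]
opening: 0.0131
grip_force: 60.0
t 5.68 p [0.6178 0.2475 0.3217] rot [-3.141e+00 -2.000e-03  3.094e+00] F [ 0.   0.1 -1.8] op 0.0131 g 60.0
t 5.78 p [0.618  0.2472 0.3226] rot [-3.141 -0.     3.093] F [ 0.2  0.1 -3.1] op 0.0132 g 60.0
```

View pics/p4.png

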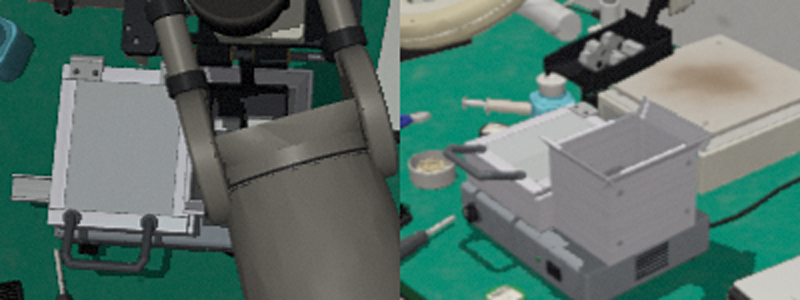

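```bash
cat > snap.py <<'E'
import sys; from h import *
st(); cv2.imwrite(f"pics/s_{sys.argv[1]}.png",robot.read_camera("scene")[110:260,230:380,::-1])
E
python3 -m jog '[[[-1,0,0.003,0,0],[-1,0,0.006,0,0],[-1,0,0.006,0,0]]]' 30 >/dev/null; python3 snap.py 30
python3 -m jog '[[[-1,0,0,0,0],[-1,0,0,0,0],[-1,0,0,0,0]]]' 20 >/dev/null; python3 snap.py 20
python3 -m jog '[[[-1,0,0,0,0],[-1,0,0,0,0],[-1,0,0,0,0]]]' 14 >/dev/null; python3 snap.py 14
python3 -m jog '[[[-1,0,0,0,0],[-1,0,0,0,0],[-1,0,0,0,0]]]' 10 >/dev/null; python3 snap.py 10
python3 - <<'E'
import cv2,numpy as np
a=[cv2.imread(f"pics/s_{k}.png") for k in(30,20,14,10)]
for k,(i,j) in zip((20,14,10),zip(a,a[1:])): d=np.abs(i.astype(int)-j).max(2)>40; print(k,d.sum(),np.argwhere(d).mean(0) if d.any() else "")
cv2.imwrite("pics/m.png",np.hstack(a))
E
```

```text
t 6.03 p [0.6183 0.2546 0.323 ] rot [3.141 0.    3.095] F [ 0.3  0.5 -1.8] op 0.0137 g 30.0
t 6.33 p [0.6183 0.2544 0.3229] rot [3.141 0.    3.095] F [-0.4 -0.1 -1.3] op 0.0139 g 20.0
t 6.63 p [0.6182 0.2545 0.3228] rot [3.141 0.    3.095] F [ 0.6 -0.5 -1.8] op 0.014 g 14.0
t 6.93 p [0.6182 0.2545 0.3227] rot [3.141 0.    3.095] F [ 0.5 -0.4 -0.9] op 0.0143 g 10.0
20 1560 [57.87179487 72.65641026]
14 18 [91.16666667 56.38888889]
10 0
```

View pics/m.png

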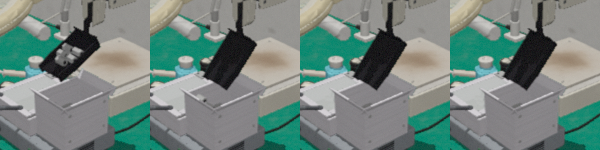

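Run:
```python
from h import *
im=cv2.imread("pics/s_10.png"); m=(im.max(2)<60).astype(np.uint8)
c=cam("scene"); s=robot.observe(); T=R.from_euler("xyz",s["tool_rot"]).as_matrix()
g=s["tool_pos"]-.011*T[:,2]; ex=T[:,0];ey=-T[:,1];ez=-T[:,2]
P=[(x,y,z) for x in(-42,39) for y in(-36,36) for z in(0,22)]+[(76,y,z) for y in(-32,32) for z in(10,20)]
P=(np.array(P)-[-80,0,46])/1e3
best=[]
for t in range(30,91,2):
  a=np.radians(t); X=g+np.outer(P[:,0]*np.cos(a)+P[:,2]*np.sin(a),ex)+np.outer(P[:,1],ey)+np.outer(-P[:,0]*np.sin(a)+P[:,2]*np.cos(a),ez)
  q=np.array([proj(c,x) for x in X])-[230,110]
  k=np.zeros_like(m); cv2.fillConvexPoly(k,cv2.convexHull(q.round().astype(np.int32)),1)
  roi=np.zeros_like(m);roi[35:110,20:115]=1
  best.append(((k&m&roi).sum()/((k|m)&roi).sum(),t))
print(sorted(best)[-5:])
t=cam("top"); print("table edge",[atz(t,p,0) for p in((283,348),(400,344))])
go([.5525-.98*.115,-.0196+.2*.115,.321],2.935)
```

```text
[(np.float64(0.8064864864864865), 50), (np.float64(0.8333333333333334), 42), (np.float64(0.8456891817682592), 48), (np.float64(0.8470394736842105), 46), (np.float64(0.8481359649122807), 44)]
table edge [array([0.35396996, 0.26597302, 0.        ]), array([0.359372  , 0.00769283, 0.        ])]
shift [ 0.1665 -0.2591  0.0017] turn 0.16 min rows 7.4
```

```bash
python3 -m jog '[[[-1,0,0,-0.015,0],[-1,0,0,-0.03,0],[-1,0,-0.03,-0.03,0],[-1,0,-0.06,-0.03,0],[-1,0,-0.095,-0.03,0]]]' 20 && python3 -m jog '[[[-1,0,-0.035,0,0],[-1,0.03,-0.07,0,0],[-1,0.06,-0.105,0,0],[-1,0.09,-0.14,0,0],[-1,0.115,-0.165,0,0]]]' && python3 -m jog '[[[-1,0.02,0,0.01,0.08],[-1,0.022,0,0.03,0.16],[-1,0.022,0,0.06,0.16],[-1,0.022,0,0.1,0.16],[-1,0.022,0,0.12,0.16]]]' 
python3 -m jog '[[[-1,0,0,0,0],[-1,0,0,0,0]]]' >/dev/null
python3 - <<'E'
from h import *
st(); go([.469,-.0026,.130],2.935)
cv2.imwrite("pics/pan.png",robot.read_camera("top")[195:310,170:330,::-1])
im=robot.read_camera("scene");cv2.imwrite("pics/sc5.png",im[:,:,::-1])
a=cv2.resize(cv2.imread("pics/pan.png"),(480,345),interpolation=2);b=cv2.resize(im[200:400,290:470,::-1],(310,345),interpolation=2)
cv2.imwrite("pics/v5.png",np.hstack([a,b]))
E
```

```text
time: 7.4
tool_pos: [0.6135, 0.1597, 0.3527]
tool_rot: [3.141, 0.0, 3.097]
contact_force: [0.8, -1.0, -1.1]
opening: 0.0139
grip_force: 20.0
time: 7.82
tool_pos: [0.4948, 0.0035, 0.3526]
tool_rot: [-3.141, 0.0, 3.095]
contact_force: [0.6, -1.0, -1.3]
opening: 0.014
grip_force: 20.0
time: 8.23
tool_pos: [0.4725, 0.0061, 0.2296]
tool_rot: [-3.142, -0.003, 2.934]
contact_force: [-0.5, -0.7, -2.2]
opening: 0.0138
grip_force: 20.0
t 8.4 p [0.4742 0.006  0.2328] rot [ 3.142e+00 -1.000e-03  2.935e+00] F [ 0.4  0.3 -0.7] op 0.0138 g 20.0
shift [ 0.0032 -0.0094  0.1028] turn -0.0 min rows 2.5
```

View pics/v5.png

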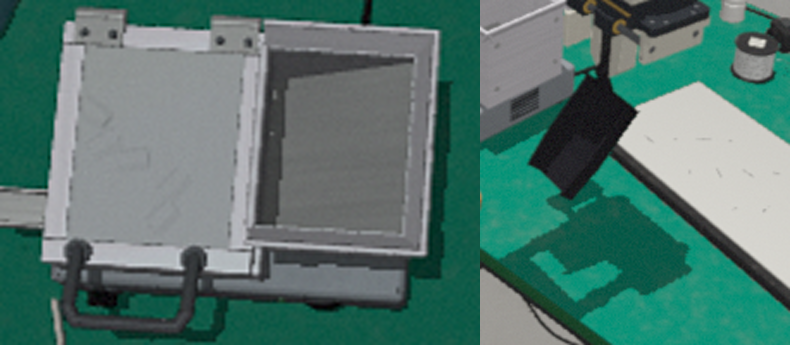

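```bash
python3 -m jog '[[[-1,0.003,-0.009,0.03,0],[-1,0.003,-0.009,0.06,0],[-1,0.003,-0.009,0.08,0],[-1,0.003,-0.009,0.097,0],[-1,0.003,-0.009,0.097,0]]]' 10 && python3 -m jog '[[[-1,-0.004,0,0.006,0],[-1,-0.01,0,0.012,0],[-1,-0.018,0,0.021,0],[-1,-0.018,0,0.021,0],[-1,-0.018,0,0.021,0]]]'
python3 - <<'E'
from h import *
st();cv2.imwrite("pics/l1.png",robot.read_camera("scene")[200:400,260:460,::-1])
E
python3 -m jog '[[[-1,-0.006,0,0.006,0],[-1,-0.013,0,0.013,0],[-1,-0.022,0,0.019,0],[-1,-0.032,0,0.030,0],[-1,-0.040,0,0.041,0]]]'
python3 - <<'E'
from h import *
st();cv2.imwrite("pics/l2.png",robot.read_camera("scene")[200:400,260:460,::-1])
cv2.imwrite("pics/l.png",cv2.resize(np.hstack([cv2.imread("pics/l1.png"),cv2.imread("pics/l2.png")]),None,fx=1.8,fy=1.8))
E
```

```text
time: 8.92
tool_pos: [0.4692, -0.0022, 0.1347]
tool_rot: [3.142, -0.002, 2.935]
contact_force: [-0.5, -0.4, -2.4]
opening: 0.0139
grip_force: 10.0
time: 9.33
tool_pos: [0.4879, -0.0061, 0.1153]
tool_rot: [3.141, 0.001, 2.935]
contact_force: [-0.5, -0.2, -0.2]
opening: 0.014
grip_force: 10.0
t 9.33 p [ 0.4879 -0.0061  0.1153] rot [3.141e+00 1.000e-03 2.935e+00] F [-0.5 -0.2 -0.2] op 0.014 g 10.0
time: 9.8
tool_pos: [0.5274, -0.0144, 0.0729]
tool_rot: [3.142, 0.0, 2.935]
contact_force: [-0.7, 0.5, -0.8]
opening: 0.0142
grip_force: 10.0
t 9.8 p [ 0.5274 -0.0144  0.0729] rot [3.142 0.    2.935] F [-0.7  0.5 -0.8] op 0.0142 g 10.0
```

View pics/l.png

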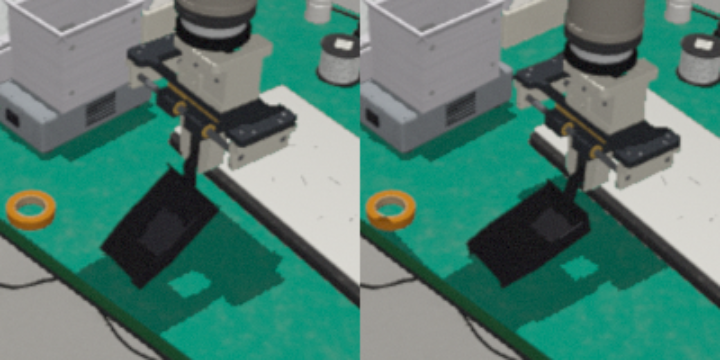

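```bash
python3 -m jog '[[[-1,-0.005,0,0.006,0],[-1,-0.010,0,0.011,0],[-1,-0.017,0,0.020,0],[-1,-0.023,0,0.030,0],[-1,-0.028,0,0.037,0]]]' 6; python3 -m jog '[[[-1,0,0,0.001,0],[-1,0,0,0.001,0]]]'
python3 - <<'E'
from h import *
im=cv2.imread("pics/s_10.png")
i=robot.read_camera("scene")[:,:,::-1]; cv2.imwrite("pics/l3.png",i); m=(i.max(2)<60).astype(np.uint8)
c=cam("scene"); s=robot.observe(); T=R.from_euler("xyz",s["tool_rot"]).as_matrix()
g=s["tool_pos"]-.011*T[:,2]; ex=T[:,0];ey=-T[:,1];ez=-T[:,2]
P=[(x,y,z) for x in(-42,39) for y in(-36,36) for z in(0,22)]+[(76,y,z) for y in(-32,32) for z in(10,20)]
P=(np.array(P)-[-80,0,46])/1e3
best=[]
for t in range(-10,60,2):
  a=np.radians(t); X=g+np.outer(P[:,0]*np.cos(a)+P[:,2]*np.sin(a),ex)+np.outer(P[:,1],ey)+np.outer(-P[:,0]*np.sin(a)+P[:,2]*np.cos(a),ez)
  q=np.array([proj(c,x) for x in X])
  k=np.zeros_like(m); cv2.fillConvexPoly(k,cv2.convexHull(q.round().astype(np.int32)),1)
  best.append(((k&m).sum()/k.sum(),t))
st();print(sorted(best)[-5:])
E
```

```text
time: 10.27
tool_pos: [0.5543, -0.02, 0.0357]
tool_rot: [3.142, -0.0, 2.935]
contact_force: [1.1, -0.7, 4.6]
opening: 0.0141
grip_force: 6.0
time: 10.43
tool_pos: [0.554, -0.02, 0.0353]
tool_rot: [3.142, -0.0, 2.935]
contact_force: [-0.4, -0.1, 0.1]
opening: 0.0133
grip_force: 6.0
t 10.48 p [ 0.5536 -0.0199  0.0356] rot [ 3.142 -0.     2.935] F [-1.3  0.1  0.7] op 0.0141 g 6.0
[(np.float64(0.8630727762803234), -8), (np.float64(0.8700475435816165), -6), (np.float64(0.8819409704852427), 0), (np.float64(0.8974226804123712), -2), (np.float64(0.9063492063492063), -4)]
```

```bash
python3 -m jog '[[[0.1,0,0,0,0],[0.1,0,0,0,0],[0.1,0,0,0,0],[0.1,0,0,0,0]]]' && python3 -m jog '[[[0.1,0,0,-0.02,0],[0.1,0,0,-0.06,0],[0.1,0,0,-0.1,0],[0.1,0,0,-0.14,0],[0.1,0,0,-0.18,0]]]' && python3 -m jog '[[[0.1,0,0,-0.04,-0.12],[0.1,0,0,-0.06,-0.24],[0.1,0,0,-0.06,-0.36],[0.1,0,0,-0.06,-0.48],[0.1,0,0,-0.06,-0.6]]]' && python3 -m jog '[[[0.1,0,0,0,-0.12],[0.1,0,0,0,-0.24],[0.1,0,0,0,-0.36],[0.1,0,0,0,-0.48],[0.1,0,0,0,-0.6]]]' && python3 -m jog '[[[0.1,0,0,0,-0.12],[0.1,0,0,0,-0.24],[0.1,0,0,0,-0.36],[0.1,0,0,0,-0.48],[0.1,0,0,0,-0.531]]]'
python3 - <<'E'
from h import *
t=cam("top");s=cam("scene");st()
x,e=tri((t,(213.5,303.5)),(s,(232,211)));print(x,e)
i=robot.read_camera("scene");a=cv2.imread("pics/l3.png");cv2.imwrite("pics/sc6.png",i[:,:,::-1])
d=(np.abs(i[:,:,::-1].astype(int)-a).max(2)>50)[300:360,320:375];print("tray moved px",d.sum())
go([.44,.36,.275],-1.617)
E
```

```text
time: 10.82
tool_pos: [0.5536, -0.0198, 0.036]
tool_rot: [3.141, 0.0, 2.935]
contact_force: [0.2, -0.6, -0.1]
opening: 0.0359
grip_force: 0.0
time: 11.23
tool_pos: [0.5531, -0.0197, 0.2178]
tool_rot: [3.141, -0.0, 2.935]
contact_force: [1.0, -0.7, 0.8]
opening: 0.0504
grip_force: 0.0
time: 11.65
tool_pos: [0.5536, -0.0199, 0.2765]
tool_rot: [-3.141, 0.001, -2.742]
contact_force: [0.4, 0.3, -0.7]
opening: 0.0507
grip_force: 0.0
time: 12.07
tool_pos: [0.5534, -0.0198, 0.2758]
tool_rot: [3.141, 0.0, -2.142]
contact_force: [-0.6, 0.5, -0.9]
opening: 0.0505
grip_force: 0.0
time: 12.48
tool_pos: [0.5559, 0.0205, 0.2734]
tool_rot: [-3.138, -0.044, -1.676]
contact_force: [-0.9, 0.8, 0.5]
opening: 0.0503
grip_force: 0.0
t 12.48 p [0.5559 0.0205 0.2734] rot [-3.138 -0.044 -1.676] F [-0.9  0.8  0.5] op 0.0503 g 0.0
[0.45123697 0.39184034 0.13297831] [11.6, 11.6]
tray moved px 340
shift [-0.3234  0.1492 -0.0164] turn -0.056 min rows 8.6
```

```bash
python3 -m jog '[[[0.1,-0.04,0.02,0,0],[0.1,-0.08,0.038,0,0],[0.1,-0.12,0.056,0,0],[0.1,-0.16,0.075,0,0],[0.1,-0.195,0.09,0,0]]]' && python3 -m jog '[[[-0.3,-0.04,0.015,0,0],[-0.3,-0.08,0.03,0,0],[-0.3,-0.12,0.045,0,0],[-0.3,-0.16,0.06,0,0],[-0.3,-0.165,0.065,0,0]]]' && python3 -m jog '[[[-0.3,0,0,0,0],[-0.3,0,0,0,0]]]'
python3 - <<'E'
from h import *
st();s=robot.observe();print(np.round(s["qpos"],3));im=robot.read_camera("wrist");t=robot.read_camera("top");cv2.imwrite("pics/w7.png",im[:,:,::-1])
x=atz(cam("top"),(213.5,303.5),.129);print("handle top",x,"in wrist px",proj(cam("wrist",s),x))
sc=cv2.imread("pics/sc6.png")[270:390,280:430]
o=im[:,:,::-1].copy();o[360:480,0:150]=sc;cv2.imwrite("pics/w7b.png",o)
import pickle;pickle.dump(cam("wrist",s),open("w7.pkl","wb"))
E
```

```text
time: 12.95
tool_pos: [0.4882, 0.2178, 0.2649]
tool_rot: [-3.138, -0.044, -1.68]
contact_force: [1.4, 0.7, -0.9]
opening: 0.0507
grip_force: 0.0
time: 13.37
tool_pos: [0.4403, 0.3921, 0.2567]
tool_rot: [-3.139, -0.042, -1.675]
contact_force: [-0.9, -0.6, -0.6]
opening: 0.0325
grip_force: 0.0
time: 13.53
tool_pos: [0.4422, 0.3872, 0.2571]
tool_rot: [-3.138, -0.045, -1.678]
contact_force: [-0.2, -1.0, -0.6]
opening: 0.0323
grip_force: 0.0
t 13.53 p [0.4422 0.3872 0.2571] rot [-3.138 -0.045 -1.678] F [-0.2 -1.  -0.6] op 0.0323 g 0.0
[ 0.608  0.462  1.276 -0.036  1.43  -2.421]
handle top [0.4423934  0.39950069 0.129     ] in wrist px [318.85993538 251.4277561 ]
```

View pics/w7b.png

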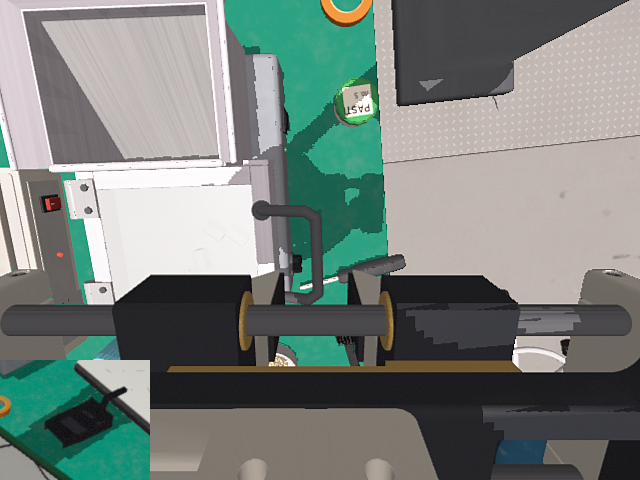

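Run:
```python
from h import *
import pickle
w=pickle.load(open("w7.pkl","rb"));t=cam("top")
print(tri((w,(317.5,253)),(t,(213.5,303.5))))
im=cv2.imread("pics/w7.png").max(2)
pts=[]
for r in range(222,272,3):
    c=np.where(im[r,300:332]<75)[0]+300
    if len(c)>4: pts.append((c.mean(),r))
A=[atz(w,p,.129) for p in pts]; d=A[-1]-A[0];print(pts[0],pts[-1],A[0],A[-1],"bar dir",np.arctan2(d[1],d[0]))
# guard hinge-line/base edge: guard frame, rim corners of hopper
q=[atz(w,p,.18) for p in((52,168),(222,164))];print("rim dir",np.arctan2(*(q[1]-q[0])[1::-1]))
c=np.array(A).mean(0)
go([.4415,.398,.118+.06],-1.617);go([.4415,.398,.118])
```

```text
(array([0.44287049, 0.39940356, 0.13235387]), [0.9, 0.9])
(np.float64(315.5), 222) (np.float64(314.46153846153845), 270) [0.44249375 0.37333093 0.129     ] [0.44804791 0.41594631 0.129     ] bar dir 1.4411947451633207
rim dir 3.0563868086261987
shift [-0.0152  0.0031  0.0789] turn -0.063 min rows 1.9
shift [-0.0179  0.0033  0.1388] turn 0.0 min rows 3.4
```

```bash
python3 -m jog '[[[-0.45,-0.01,0.002,0.03,-0.045],[-0.45,-0.015,0.002,0.06,-0.045],[-0.45,-0.017,0.002,0.08,-0.045],[-0.45,-0.017,0.002,0.08,-0.045],[-0.45,-0.017,0.002,0.08,-0.045]]]'
python3 - <<'E'
from h import *
s=robot.observe();im=robot.read_camera("wrist");cv2.imwrite("pics/w8.png",im[:,:,::-1]);w=cam("wrist",s)
g=im.max(2)
for r in range(150,270,12):
    c=np.where(g[r,285:350]<80)[0]+285
    print(r,(c.min(),c.max(),len(c)) if len(c) else None,end="; ")
for X in([.4428,.3675,.131],[.4428,.3995,.131],[.4428,.38,.131]): print(proj(w,X))
st();go([.4428,.399,.120])
E
```

```text
time: 14.05
tool_pos: [0.4427, 0.3995, 0.1765]
tool_rot: [-3.141, -0.045, -1.636]
contact_force: [-0.0, -0.6, 0.4]
opening: 0.0255
grip_force: 0.0
150 (np.int64(312), np.int64(312), 1); 162 None; 174 None; 186 None; 198 None; 210 (np.int64(285), np.int64(320), 34); 222 (np.int64(306), np.int64(323), 18); 234 (np.int64(307), np.int64(323), 17); 246 (np.int64(307), np.int64(322), 16); 258 (np.int64(307), np.int64(322), 16); [314.23958373 216.15221858]
[317.70608949 266.98027277]
[315.62208353 236.42328689]
t 14.1 p [0.4433 0.4002 0.1779] rot [-3.139 -0.043 -1.636] F [0.4 0.1 0.8] op 0.0251 g 0.0
shift [-0.0013  0.0006  0.0579] turn 0.0 min rows 1.4
```

```bash
python3 -m jog '[[[-0.45,-0.001,0.001,0.02,0],[-0.45,-0.001,0.001,0.04,0],[-0.45,-0.001,0.001,0.058,0],[-0.45,-0.001,0.001,0.058,0],[-0.45,-0.001,0.001,0.058,0]]]' && python3 -m jog '[[[-1,0,0,0,0],[-1,0,0,0,0],[-1,0,0,0,0],[-1,0,0,0,0],[-1,0,0,0,0]]]' 25
python3 -c "
from h import *
st()"
```

```text
time: 14.52
tool_pos: [0.4419, 0.3994, 0.1201]
tool_rot: [-3.139, -0.043, -1.634]
contact_force: [-0.0, 0.2, 0.8]
opening: 0.025
grip_force: 0.0
time: 14.93
tool_pos: [0.4434, 0.4001, 0.1206]
tool_rot: [-3.135, -0.041, -1.634]
contact_force: [5.5, -0.9, 3.0]
opening: 0.0093
grip_force: 25.0
t 14.93 p [0.4434 0.4001 0.1206] rot [-3.135 -0.041 -1.634] F [ 5.5 -0.9  3. ] op 0.0093 g 25.0
```

```bash
python3 -m jog '[[[-1,0.0006,-0.0019,-0.015,0],[-1,0.0013,-0.0048,-0.030,0],[-1,0.0019,-0.0088,-0.0445,0],[-1,0.0025,-0.0137,-0.0588,0],[-1,0.0031,-0.0197,-0.0727,0]]]' && python3 -m jog '[[[-1,0,0,0,0]]]'
python3 -c "
from h import *
st()"
```

```text
time: 15.35
tool_pos: [0.4625, 0.3984, 0.1927]
tool_rot: [-3.136, -0.043, -1.634]
contact_force: [9.7, 1.2, -6.8]
opening: 0.009
grip_force: 25.0
time: 15.43
tool_pos: [0.4635, 0.3984, 0.1947]
tool_rot: [-3.134, -0.041, -1.635]
contact_force: [4.1, -1.2, -4.3]
opening: 0.0091
grip_force: 25.0
t 15.43 p [0.4635 0.3984 0.1947] rot [-3.134 -0.041 -1.635] F [ 4.1 -1.2 -4.3] op 0.0091 g 25.0
```

```bash
python3 -m jog '[[[-1,0.0009,-0.0107,-0.020,0],[-1,0.0017,-0.0235,-0.0389,0],[-1,0.0024,-0.0381,-0.0563,0],[-1,0.0031,-0.0544,-0.0721,0],[-1,0.0037,-0.0724,-0.0861,0]]]' && python3 -m jog '[[[-1,0,0,0,0],[-1,0,0,0,0],[-1,0,0,0,0],[-1,0,0,0,0]]]'
python3 - <<'E'
from h import *
st();s=robot.observe();T=R.from_euler("xyz",s["tool_rot"]).as_matrix()
p=s["tool_pos"]-.011*T[:,2]; print("grasp",p)
im=robot.read_camera("scene");cv2.imwrite("pics/f.png",im[:,:,::-1])
# start grasp ~ (.4428,.131): hinge = +.216 x, -18 z
h=np.array([.443+.216,.1315-.018]);f=h[0]-p[0];u=p[2]-h[1]
print("theta",np.degrees(np.arctan2(u,f))-4.76,"radius",np.hypot(f,u))
E
```

```text
time: 15.85
tool_pos: [0.5321, 0.3932, 0.2794]
tool_rot: [3.141, -0.045, -1.633]
contact_force: [-1.7, -3.3, -2.4]
opening: 0.0093
grip_force: 25.0
time: 16.18
tool_pos: [0.5317, 0.3932, 0.2791]
tool_rot: [-3.141, -0.045, -1.634]
contact_force: [-6.1, -4.5, 4.9]
opening: 0.009
grip_force: 25.0
t 16.18 p [0.5317 0.3932 0.2791] rot [-3.141 -0.045 -1.634] F [-6.1 -4.5  4.9] op 0.009 g 25.0
grasp [0.53176126 0.39371856 0.29008157]
theta 49.46474828053352 radius 0.21764822005465945
```

```bash
python3 -m jog '[[[-1,0,0,0,0],[-1,0,0,0,0],[-1,0,0,0,0],[-1,0,0,0,0],[-1,0,0,0,0]]]'
python3 - <<'E'
from h import *
st(); print(robot.hand_in())
E
```

```text
time: 16.65
tool_pos: [0.5317, 0.3932, 0.279]
tool_rot: [-3.141, -0.045, -1.634]
contact_force: [-4.3, -3.5, 4.8]
opening: 0.0092
grip_force: 25.0
t 16.65 p [0.5317 0.3932 0.279 ] rot [-3.141 -0.045 -1.634] F [-4.3 -3.5  4.8] op 0.0092 g 25.0
the job is handed in; nothing more can be done
None
```

Handed in at 16.7 s: the standoffs are poured into the hopper (the tray looked empty; I couldn't count all five in the pan), the tray is back flat on the green table, and the guard is held by its handle at about 49.5° as worked out from the arm's position.

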